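# Knock a mounted specimen out of its ring

## Robot

A 6-joint arm with a two-finger parallel gripper is mounted at the origin on the work surface. World frame = base frame: x ahead of the robot, y to its left, z up, the work surface at z = 0. Lengths are in m, angles in rad, forces in N, time in s.
With the tool pointing down it reaches from about 0.3 to 0.775 m from the base axis. Payload 14.6 kg.
Tool frame: the origin (TCP) lies at the very end of the fingers, on their centre line; the grasp point (between the pads) lies 19 mm behind it; z points along the fingers, y is the line along which they close (so a half turn about z gives the same grasp; the last joint's range is limited). The gripper opens to 94 mm and grips with 3 to 60 N. Pads are 16 mm wide; open, the fingers measure 119 mm over their backs; the gripper's body (75 mm by 177 mm) begins 78 mm behind the grasp point.
Start: joints at [1.097, 0.3, 1.521, -0, 1.321, -0.067], TCP at [0.218, 0.505, 0.205] pointing down, gripper open.
Joint ranges: [-3.03, 3.03], [-0.79, 2.21], [0.23, 2.52], [-1.04, 4.18], [0, 3.07], [-2.55, 2.55]. Speed limits (rad/s): [2.22, 2.22, 2.57, 3.14, 3.14, 3.14].

## Interface

Orientations are given as [roll, pitch, yaw] about the fixed x, y, z axes, in that order (R = Rz(yaw) Ry(pitch) Rx(roll)).
In Python, from station import ctrl, cams gives the robot as it stands. The module is installed in compiled form; this text tells all that it offers.
- The arm moves only by the tool arm_command, never from a script. Its argument "plan" is a list that holds one entry, the list of rows, each a list of 7 numbers: the shift along the tool's x, y, z in fractions of the full range, 1 being 500 mm, then the turn, a rotation vector about the tool's x, y, z in shares of 2 rad (1.0 is 2 rad), then the closure, from -1 (fully open) to 1 (shut). A call has 1 to 12 rows; each row is the pose to reach, as a shift and turn from the pose commanded when the call began, along the tool's axes at that moment; what a row does not reach only later rows make up. A row lasts 1/10 s, in which the tool goes at most 50 mm and 8.59 degrees, less where a joint would pass 70% of its speed; a pose out of reach is approached as far as the arm can. A shift or turn number past 1, either way, is cut back to 1. A call with a gripper value outside its range is refused whole. The fingers move at their own pace and stop on an object; "squeeze" is the grip in N (left out, the last holds). Time passes only in rows, so rows that repeat a pose let the fingers close. It gives the time, the measured TCP pose, the force, the opening and the grip force at its end, in the units of the state.
- ctrl.get_obs(): the state, without advancing time (a new reading comes with each control period).
- cams.camera(name): name is "scene" or "side" or "wrist"; returns (picture, depth): 384x512x3 uint8, blue, green, red; 384x512 float32, m along the optical axis (not along the pixel's ray), 0 where there is no reading.
- cams.camera_info(name): a dict with "fx", "fy", "cx", "cy" (pixels), "dist_coeffs" ([k1, k2, p1, p2, k3] as OpenCV has them; the pictures are not rectified), "world_to_cam" (4x4, takes a point from world to camera coordinates). Camera axes: x right, y down, z forward; pixel columns grow to the right and rows downward; lengths in m; the calibration is good to about 2 mm. A picture is of the moment at which its call begins: read the wrist's pose just before it. camera_info takes no time and is no camera call; for the wrist camera it gives the pose at the moment of the call.
- ctrl.hand_in(): hands the job in; it is judged then, once.
The state is a dict: "time_s": time; "qpos": joint angles; "joint_vel": joint speeds; "tau": joint torques, N m; "ee_pos": TCP position; "eef_rot": TCP orientation; "force": force on the tool from outside, world axes, zero at the start; "moment": the same for the moment, N m; "grip_width": finger opening in m; "grip_force": force on a finger pad.
Only numpy, scipy, OpenCV 4.12 (cv2) and the standard library are available. Lean on these libraries where they do the work, as an engineer would, in place of code of your own. Each camera call takes 0.05 s, during which the arm holds its last target. There are 200 camera calls.

## Task

Take the small mallet off its blue rest and knock the green specimen out of its ring into the tray below, with brisk blows on the red cap of the sprung pin: strike square along the pin's slant and stop as soon as you feel the pin reach its stop, so that the mallet is not wrenched askew on the cap. Then put the mallet back on its rest as you found it, head standing on the plate and handle in the fork, and let go. Keep the fingers off pin and specimen, and do not shift the glass dish, the slide box or the bottle.

Things in the scene. Friction and masses are not known exactly. Their poses are not given: they have to be found in the camera images.
- stand: fixed white stand. Origin on the bench, x away from the robot at yaw 0, z up. Open tray: x -50 to +100, y +-58, walls 28 high, black floor at z 8. Two cheeks (y +-40) hold an aluminium ring (bore 32, outside 48) and above it the pin's guide. Ring and pin lean 20 degrees: up along them is (-0.342, 0, 0.940) in the stand's frame. All but the pin ends 58 mm below the cap's top along that axis.
- pin_top (a point): centre of the top of the red cap (24 across, 12 high) of the sprung pin, about 184 mm above the bench at rest; its z axis points up along the pin's leaning axis. Moves with the pin.
- pin (a joint): travel down the slant, m: 0 at rest, springs back when let go (2.4 to 5 N). Meets the specimen at 3 mm. Spring detents in the ring grip the specimen: driving it takes up to about 24 N, in bumps; driven too short, it stays stuck part-way. It drops out 1 to 2 mm before the pin's hard stop, which lies at 31.5 to 43.5 mm, set differently each time and not visible. At the stop the force rises steeply.
- specimen: green resin disc, 30 across, 14 thick, about 25 g; origin at the centre of its underside. Starts inside the ring (largely hidden by it), its axis along the pin's, its underside 88 mm above the bench; afterwards it may lie any way up in the tray.
- mallet: mallet, about 0.3 kg. Origin at the centre of its lower face, z up along the head, handle towards -x. Head: cylinder 64 long, white faces 34 across. Handle: wooden bar 18 wide (y), 20 high (z), centre line at z 32, x -10 to -175. Starts standing on its lower face on the rest, handle level in the fork. Gripped with 120 N at mallet_grip, it pitches in the fingers beyond some 30 N on the face.
- mallet_grip (a point): good place to grip the mallet: on the handle's centre line, 52 mm from the head's axis, 32 mm above the lower face.
- rest: fixed blue rest: plate 190 x 60 mm, 4 thick; origin on the bench at its centre, x towards the head end. At x -78 a fork carries the handle: saddle top at z 26, prongs 34 mm apart inside, tops at z 36.
- rest_head (a point): point on the plate's top (z 4 mm) where the centre of the mallet's lower face belongs, 65 mm from the rest's origin towards +x; the handle then points along the rest's -x.
- petri_dish: bystander: open glass dish, 90 across, 14 high, origin under its centre.
- slide_box: bystander: blue slide box with white lid, 87 x 72 x 33 mm, origin under its centre.
- dropper_bottle: bystander: amber bottle, 38 across, 85 high, origin under its centre.
Mind the look-alikes: they are no part of the job. There is more than one size of the mallet; the one meant has the size given above.

How it is judged:
By the outcome, as a careful person would: the job done as asked, in the order asked, and still so for the second after the job is handed in, with the robot touching nothing.
It also fails if it takes over 43 s, if anything falls off the work surface, if the arm or the gripper's body presses on something with over 40 N, if the wrist force passes 120 N, or if a joint passes its speed limit or range.

## Working session

There is one attempt and no reset: what is moved stays moved. The work goes in short steps, Python scripts to look and compute and a tool call to move; the robot and the scene stay as the last step left them, time stands still between calls to the robot, and variables do not carry over. Pictures are saved under pics/ and viewed, at most 10 in all, crops included, and the job is handed in when it is done.

Besides the shell and the picture viewer there is one more tool, called after "Request:" as name([rows], argument=value, ...), one row to a line, values as JSON. arm_command: Moves the arm, as the interface text tells. Its arguments: {"type":"object","properties":{"plan":{"type":"array"},"squeeze":{"type":"number"}},"required":["plan"]}

```bash
mkdir -p pics; cat > h.py <<'E'
import numpy as np, cv2
from scipy.spatial.transform import Rotation as Ro
from station import ctrl, cams
def grab(n):
    i=cams.camera_info(n); p,d=cams.camera(n); return p,d,i
def K(i): return np.array([[i['fx'],0,i['cx']],[0,i['fy'],i['cy']],[0,0,1.]])
def ray(i,uv):
    uv=np.array(uv,float).reshape(-1,1,2)
    n=cv2.undistortPoints(uv,K(i),np.array(i['dist_coeffs'])).reshape(-1,2)
    T=np.linalg.inv(np.array(i['world_to_cam']))
    d=np.c_[n,np.ones(len(n))]@T[:3,:3].T
    return T[:3,3],d           # scaled so that depth z multiplies d
def plane(i,uv,z):
    o,d=ray(i,uv); return o+d*((z-o[2])/d[:,2])[:,None]
def cloud(i,dep):
    v,u=np.indices(dep.shape); o,d=ray(i,np.c_[u.ravel(),v.ravel()])
    P=o+d*dep.ravel()[:,None]; P[dep.ravel()==0]=np.nan
    return P.reshape(*dep.shape,3)
def proj(i,P):
    W=np.array(i['world_to_cam']); r,_=cv2.Rodrigues(W[:3,:3])
    return cv2.projectPoints(np.array(P,float).reshape(-1,1,3),r,W[:3,3],K(i),np.array(i['dist_coeffs']))[0].reshape(-1,2)
E
python3 - <<'E'
from h import *
o=ctrl.get_obs(); print({k:np.round(v,3).tolist() for k,v in o.items()})
for n in("scene","side","wrist"):
    p,d,i=grab(n); np.savez(f'pics/{n}0.npz',p=p,d=d); 
    import pickle; pickle.dump(i,open(f'pics/{n}0.pkl','wb'))
    cv2.imwrite(f'pics/{n}0.png',p); print(n,np.round(np.linalg.inv(i['world_to_cam']),2).tolist(),i['fx'])
a=cv2.imread('pics/scene0.png');b=cv2.imread('pics/side0.png')
E
```

```text
{'time_s': 0.0, 'qpos': [1.097, 0.3, 1.522, 0.0, 1.321, -0.067], 'joint_vel': [0.001, -0.001, 0.0, -0.0, 0.0, 0.0], 'tau': [0.001, -53.18, -35.273, 0.071, 0.024, -0.0], 'ee_pos': [0.218, 0.505, 0.205], 'eef_rot': [-3.14, -0.0, 2.735], 'force': [-0.129, -0.235, 0.232], 'moment': [0.101, -0.097, -0.051], 'grip_force': 0.0, 'grip_width': 0.094}
scene [[-0.75, 0.52, -0.41, 1.03], [0.66, 0.58, -0.48, 0.56], [-0.01, -0.63, -0.78, 1.03], [0.0, 0.0, 0.0, 1.0]] 372.6010057000019
side [[1.0, -0.02, 0.02, 0.52], [-0.02, -0.65, 0.76, -0.74], [-0.0, -0.76, -0.65, 0.76], [0.0, 0.0, 0.0, 1.0]] 355.80893037774933
wrist [[0.4, 0.89, 0.23, 0.15], [0.92, -0.38, -0.1, 0.53], [-0.0, 0.25, -0.97, 0.38], [0.0, 0.0, 0.0, 1.0]] 308.3731191757694
```

View pics/scene0.png

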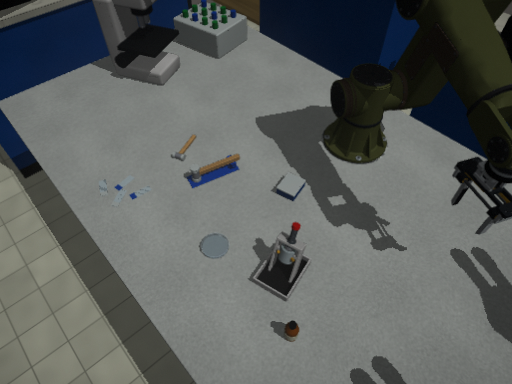

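View pics/side0.png

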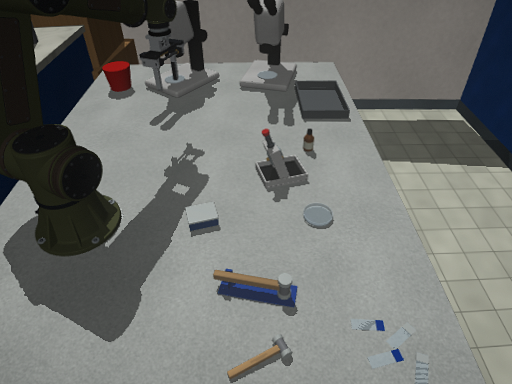

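Scene and side views show the mallet on its blue rest (scene 213,168; side 258,285). A smaller look-alike lies flat on the bench (scene 185,147; side 265,355). Only the first is on the blue rest; I'll check its size. The stand with the red cap is at scene (296,226) and side (265,131). Measuring now, with one enlarged crop to confirm.

```bash
cat > m.py <<'E'
from h import *
import pickle
L={n:(np.load(f'pics/{n}0.npz')['p'],np.load(f'pics/{n}0.npz')['d'],pickle.load(open(f'pics/{n}0.pkl','rb'))) for n in('scene','side')}
rois={'scene':{'rest':(175,140,250,195),'cap':(285,215,305,240)},'side':{'rest':(205,262,305,310),'cap':(255,122,280,140)}}
for n,(p,d,i) in L.items():
    C=cloud(i,d); hsv=cv2.cvtColor(p,cv2.COLOR_BGR2HSV); H,S,V=cv2.split(hsv)
    def sub(r,m):
        k=np.zeros(H.shape,bool);x0,y0,x1,y1=rois[n][r];k[y0:y1,x0:x1]=1;return k&m
    blue=sub('rest',(H>105)&(H<130)&(S>140)); wood=sub('rest',(H>5)&(H<22)&(S>90)); red=sub('cap',((H<5)|(H>174))&(S>150))
    for nm,m in(('blue',blue),('wood',wood),('red',red)):
        v,u=np.where(m); P=C[m]; 
        print(n,nm,m.sum(),'px',u.mean().round(1),v.mean().round(1),'med',np.nanmedian(P,0).round(4),'z pct',np.nanpercentile(P[:,2],[2,25,50,75,98]).round(4))
    # wood top
    P=C[wood]; P=P[P[:,2]>np.nanpercentile(P[:,2],60)]; c=P.mean(0); w=np.linalg.svd((P-c)[:,:2])[2][0]; t=(P-c)[:,:2]@w
    print(' handle c',c.round(4),'yaw',np.degrees(np.arctan2(w[1],w[0])).round(1),'len',np.ptp(t).round(4))
    v,u=np.where(blue); q=plane(i,np.c_[u,v],0.004)
    r=cv2.minAreaRect((q[:,:2]*1000).astype(np.float32)); print(' rest rect',np.round(r[0],1),np.round(r[1],1),round(r[2],1))
    # head: non-wood, z>0.03 in rest roi
    m=sub('rest',(C[...,2]>0.03)&~wood&~blue); P=C[m]; print(' head',len(P),np.nanmedian(P,0).round(4),np.nanmax(P[:,2]).round(4),np.argwhere(m).mean(0).round(1))
s=cv2.imread('pics/scene0.png')[115:205,150:270];b=cv2.imread('pics/side0.png')[255:384,200:310]
out=np.hstack([cv2.resize(s,(400,300),interpolation=3),cv2.resize(b,(256,300),interpolation=3)])
s2=cv2.resize(L['scene'][0][210:310,240:320],(240,300),interpolation=3);b2=cv2.resize(L['side'][0][115:195,245:320],(281,300),interpolation=3)
o2=np.hstack([s2,b2]);o2=np.hstack([o2,np.zeros((300,out.shape[1]-o2.shape[1],3),np.uint8)])
cv2.imwrite('pics/crop1.png',np.vstack([out,o2]))
E
python3 m.py
```

```text
scene blue 371 px 214.1 174.2 med [ 0.5308 -0.2269  0.0044] z pct [-0.      0.003   0.0044  0.0061  0.0325]
scene wood 301 px 211.8 160.1 med [ 0.5155 -0.2329  0.0413] z pct [0.0116 0.0312 0.0413 0.0456 0.0492]
scene red 49 px 295.5 226.2 med [0.5707 0.2085 0.1838] z pct [0.1739 0.1809 0.1838 0.1854 0.1884]
 handle c [ 0.5016 -0.2291  0.0464] yaw -12.8 len 0.1592
 rest rect [ 531.2 -237.1] [ 76.6 194.1] 84.4
 head 145 [ 0.5906 -0.243   0.0552] 0.0726 [167. 203.]
side blue 294 px 262.0 288.9 med [ 0.5381 -0.239   0.0036] z pct [0.0005 0.0024 0.0036 0.005  0.0362]
side wood 419 px 246.6 278.4 med [ 0.5046 -0.2353  0.0453] z pct [0.0335 0.0442 0.0453 0.0465 0.0479]
side red 30 px 265.2 131.6 med [0.5641 0.2014 0.1841] z pct [0.1733 0.1815 0.1841 0.1849 0.1888]
 handle c [ 0.5036 -0.2344  0.0468] yaw -13.6 len 0.1581
 rest rect [ 530.7 -234. ] [ 72.7 187.8] 74.6
 head 450 [ 0.5768 -0.2499  0.0432] 0.0701 [281.7 264. ]
```

View pics/crop1.png

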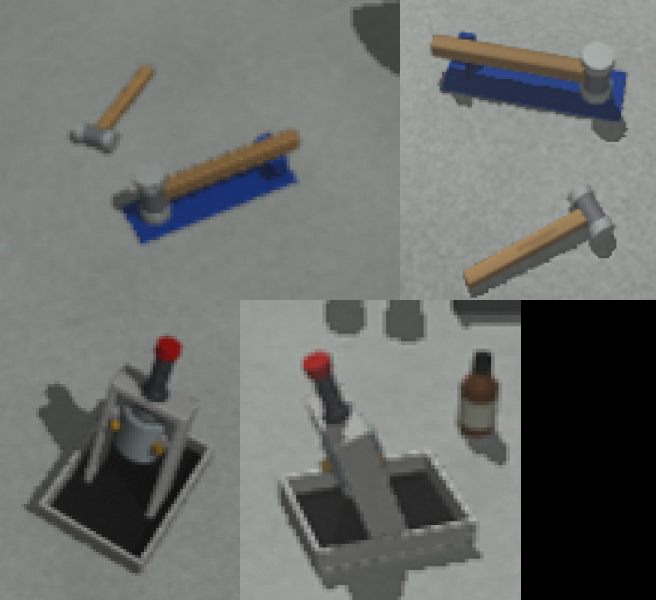

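The crop confirms it. The mallet on the blue rest has a head top at 70 mm (4 + 64) and a handle of about 160 mm, which fits the description. The one lying flat on the bench (side 265,355) is the small look-alike. Next I take a closer look at the stand.

The rows are not in the units I measure in: shifts go in shares of 500 mm and turns go in shares of 2 rad. I convert before sending: -333 mm is -0.666, -188 mm is -0.376, 1.75 rad is 0.875.

Request:
arm_command([
  [[-0.666, -0.376, -0.19, 0, 0, 0.875, -1], [-0.666, -0.376, -0.19, 0, 0, 0.875, -1], [-0.666, -0.376, -0.19, 0, 0, 0.875, -1], [-0.666, -0.376, -0.19, 0, 0, 0.875, -1], [-0.666, -0.376, -0.19, 0, 0, 0.875, -1], [-0.666, -0.376, -0.19, 0, 0, 0.875, -1], [-0.666, -0.376, -0.19, 0, 0, 0.875, -1], [-0.666, -0.376, -0.19, 0, 0, 0.875, -1], [-0.666, -0.376, -0.19, 0, 0, 0.875, -1], [-0.666, -0.376, -0.19, 0, 0, 0.875, -1], [-0.666, -0.376, -0.19, 0, 0, 0.875, -1], [-0.666, -0.376, -0.19, 0, 0, 0.875, -1]],
])

```text
time_s: 1.35
ee_pos: [0.449, 0.2005, 0.3002]
eef_rot: [-3.141, 0.0, 0.979]
force: [-0.2, -0.1, 0.0]
grip_width: 0.0938
grip_force: 0.0
```

Converted, 0.985 rad is 0.4925.

Request:
arm_command([
  [[0, 0, 0, 0, 0, 0.4925, -1], [0, 0, 0, 0, 0, 0.4925, -1], [0, 0, 0, 0, 0, 0.4925, -1], [0, 0, 0, 0, 0, 0.4925, -1], [0, 0, 0, 0, 0, 0.4925, -1], [0, 0, 0, 0, 0, 0.4925, -1], [0, 0, 0, 0, 0, 0.4925, -1], [0, 0, 0, 0, 0, 0.4925, -1]],
])

```text
time_s: 2.15
ee_pos: [0.449, 0.2006, 0.3003]
eef_rot: [3.141, 0.0, -0.001]
force: [0.1, 1.1, 0.9]
grip_width: 0.0941
grip_force: 0.0
```

```bash
cat > st.py <<'E'
from h import *
import pickle
o=ctrl.get_obs(); print({k:np.round(o[k],3).tolist() for k in('time_s','qpos','ee_pos','eef_rot','force')})
p,d,i=grab('wrist'); cv2.imwrite('pics/wst.png',p); C=cloud(i,d); np.savez('pics/wst.npz',p=p,C=C); pickle.dump(i,open('pics/wst.pkl','wb'))
H,S,V=cv2.split(cv2.cvtColor(p,cv2.COLOR_BGR2HSV)); red=((H<5)|(H>174))&(S>140)
P=C[red];v,u=np.where(red); print('red',red.sum(),u.mean(),v.mean(),np.nanmedian(P,0).round(4),np.nanpercentile(P[:,2],[5,50,95]).round(4))
(cu,cv_),ax,an=cv2.fitEllipse(np.argwhere(cv2.morphologyEx(red.astype(np.uint8),4,np.ones((3,3)))>0)[:,::-1].astype(np.float32)) ; print('ell',cu,cv_,ax,an)
print('cap@.184',plane(i,[[u.mean(),v.mean()]],.184).round(4))
# tray: wall tops z 28
near=(np.abs(C[...,0]-.6)<.15)&(np.abs(C[...,1]-.2)<.12)
t=near&(np.abs(C[...,2]-.028)<.006); Q=C[t]; r=cv2.minAreaRect((Q[:,:2]*1000).astype(np.float32)); print('wall',len(Q),r)
f=near&(V<45)&(C[...,2]<.02)&(C[...,2]>.0); Q=C[f]; r=cv2.minAreaRect((Q[:,:2]*1000).astype(np.float32)); print('floor',len(Q),np.median(Q[:,2]),r)
E
python3 st.py
```

```text
{'time_s': 2.15, 'qpos': [0.346, 0.111, 1.529, -0.0, 1.502, 1.918], 'ee_pos': [0.449, 0.201, 0.3], 'eef_rot': [3.141, 0.0, -0.001], 'force': [0.13, 1.108, 0.853]}
red 587 248.02385008517888 60.066439522998294 [0.5654 0.205  0.1823] [0.1551 0.1823 0.1861]
ell 248.0357666015625 60.08631134033203 (25.45219612121582, 30.025901794433594) 165.5230255126953
cap@.184 [[0.5643 0.2049 0.184 ]]
wall 1041 ((613.5180053710938, 218.48828125), (133.8358612060547, 115.66252899169922), 15.92435359954834)
floor 1009 0.006811225767181628 ((625.3807373046875, 223.3116455078125), (125.77307891845703, 85.96382904052734), 89.54790496826172)
```

View pics/wst.png

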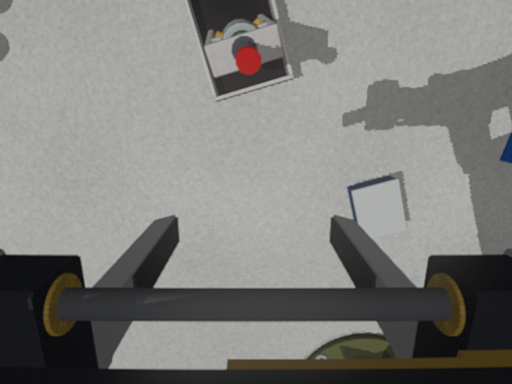

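The wrist view shows the red cap at (248,60) and the tray's near wall running from (217,99) to (291,77). Its left wall goes up to (190,0), and the slide box is at (378,207), clear of the path. Now for the stand's yaw and the cap's top centre.

```bash
cat > y.py <<'E'
from h import *
import pickle
z=np.load('pics/wst.npz');p,C=z['p'],z['C'];i=pickle.load(open('pics/wst.pkl','rb'))
# wall mask: bright pixels with z~28mm -> edges
a,b=plane(i,[[217,99],[291,77]],.028); w=a-b; print('near corners',a.round(4),b.round(4),'len',np.linalg.norm(w).round(4),'yaw',np.degrees(np.arctan2(-w[0],w[1])).round(2))
a2,b2=plane(i,[[217,99],[192,8]],.028); w=b2-a2; print('side yaw',np.degrees(np.arctan2(w[1],w[0])).round(2))
t=(np.abs(C[...,2]-.0275)<.004)&(np.abs(C[...,0]-.6)<.15)&(np.abs(C[...,1]-.2)<.12)
# scene camera tray: use side+scene clouds
for n in('scene','side'):
    q=np.load(f'pics/{n}0.npz');ii=pickle.load(open(f'pics/{n}0.pkl','rb'));D=cloud(ii,q['d']);
    m=(np.abs(D[...,2]-.027)<.005)&(np.abs(D[...,0]-.6)<.13)&(np.abs(D[...,1]-.2)<.13); Q=D[m][:,:2]*1000
    print(n,m.sum(),cv2.minAreaRect(Q.astype(np.float32)))
# search-free: yaw from wrist red + pin shaft: cap top by three-view ray intersect
A=np.zeros((3,3));B=np.zeros(3)
for n in('scene','side','wst'):
    ii=pickle.load(open(f'pics/{n}0.pkl' if n!='wst' else 'pics/wst.pkl','rb')); q=np.load(f'pics/{n}0.npz')['p'] if n!='wst' else p
    H,S,V=cv2.split(cv2.cvtColor(q,cv2.COLOR_BGR2HSV)); r=((H<5)|(H>174))&(S>140)
    k=np.zeros(r.shape,bool); x0,y0,x1,y1={'scene':(285,215,305,240),'side':(255,122,280,142),'wst':(225,40,270,85)}[n]; k[y0:y1,x0:x1]=1; r&=k
    v,u=np.where(r); o,d=ray(ii,[[u.mean(),v.mean()]]); d=d[0]/np.linalg.norm(d); M=np.eye(3)-np.outer(d,d);A+=M;B+=M@o
    print(n,r.sum(),u.min(),u.max(),v.min(),v.max(),plane(ii,[[u.mean(),v.mean()]],.179).round(4))
X=np.linalg.solve(A,B); print('cap mid',X.round(4))
E
python3 y.py
```

```text
near corners [0.5359 0.2516 0.028 ] [0.5649 0.1483 0.028 ] len 0.1073 yaw 15.69
side yaw 14.21
scene 286 ((622.056396484375, 220.62940979003906), (150.78501892089844, 114.29132080078125), 15.803520202636719)
side 270 ((622.254638671875, 221.00177001953125), (152.0337371826172, 119.53040313720703), 15.968352317810059)
scene 51 292 299 223 230 [[0.5671 0.2065 0.179 ]]
side 36 262 268 129 135 [[0.5651 0.2066 0.179 ]]
wst 587 236 261 46 74 [[0.5651 0.205  0.179 ]]
cap mid [0.5656 0.2058 0.1786]
```

Converted, 436 mm is 0.872, 86 mm is 0.172, 0.232 rad is 0.116.

Request:
arm_command([
  [[0.172, 0.872, 0.1, 0, 0, 0.116, -1], [0.172, 0.872, 0.1, 0, 0, 0.116, -1], [0.172, 0.872, 0.1, 0, 0, 0.116, -1], [0.172, 0.872, 0.1, 0, 0, 0.116, -1], [0.172, 0.872, 0.1, 0, 0, 0.116, -1], [0.172, 0.872, 0.1, 0, 0, 0.116, -1], [0.172, 0.872, 0.1, 0, 0, 0.116, -1], [0.172, 0.872, 0.1, 0, 0, 0.116, -1], [0.172, 0.872, 0.1, 0, 0, 0.116, -1], [0.172, 0.872, 0.1, 0, 0, 0.116, -1], [0.172, 0.872, 0.1, 0, 0, 0.116, -1]],
])

```text
time_s: 3.3
ee_pos: [0.5347, -0.2358, 0.2497]
eef_rot: [-3.141, 0.001, -0.232]
force: [-1.1, 0.8, -0.3]
grip_width: 0.0938
grip_force: 0.0
```

```bash
cat > ml.py <<'E'
from h import *
import sys
o=ctrl.get_obs(); print({k:np.round(o[k],4).tolist() for k in('time_s','ee_pos','eef_rot','force')})
p,d,i=grab('wrist'); cv2.imwrite('pics/wml.png',p); C=cloud(i,d)
H,S,V=cv2.split(cv2.cvtColor(p,cv2.COLOR_BGR2HSV))
near=(np.abs(C[...,0]-.53)<.13)&(np.abs(C[...,1]+.235)<.09)
wood=near&(H>5)&(H<22)&(S>80)&(C[...,2]>.035); P=C[wood]; print('wood z',np.nanpercentile(P[:,2],[5,50,95]).round(4))
top=P[np.abs(P[:,2]-np.nanpercentile(P[:,2],70))<.004]; r=cv2.minAreaRect((top[:,:2]*1000).astype(np.float32)); print('handle rect',r)
c=top.mean(0); w=np.linalg.svd(top[:,:2]-c[:2])[2][0]; w*=np.sign(w[0]); print('handle c',c.round(4),'yaw',np.degrees(np.arctan2(w[1],w[0])).round(2))
hd=near&(C[...,2]>.060); Q=C[hd]; z=np.nanpercentile(Q[:,2],70)
ct=max(cv2.findContours(hd.astype(np.uint8),0,1)[0],key=cv2.contourArea)[:,0]; W=plane(i,ct,z); (x,y),rad=cv2.minEnclosingCircle((W[:,:2]*1000).astype(np.float32))
print('head top z',z.round(4),'circle',x,y,rad,'px',ct.mean(0),'med',np.nanmedian(Q,0).round(4))
b=near&(H>105)&(H<130)&(S>130)&(C[...,2]<.012); q=plane(i,np.argwhere(b)[:,::-1],.004); print('rest',cv2.minAreaRect((q[:,:2]*1000).astype(np.float32)),np.median(C[b][:,2]))
off=(np.array([x,y])/1000-c[:2]); print('head off handle line',(off@[-w[1],w[0]]).round(4))
E
python3 ml.py
```

```text
{'time_s': 3.3, 'ee_pos': [0.5347, -0.2358, 0.2497], 'eef_rot': [-3.1411, 0.0013, -0.2315], 'force': [-1.0725, 0.7516, -0.3309]}
wood z [0.0444 0.3671 0.3747]
handle rect ((549.0372924804688, -267.1412048339844), (65.33133697509766, 8.829580307006836), 79.14325714111328)
handle c [ 0.5472 -0.2687  0.3731] yaw 76.65
head top z 0.3695 circle 548.6104125976562 -239.9817352294922 61.52666091918945 px [255.24742268 311.25837629] med [ 0.5559 -0.2458  0.3635]
rest ((530.5315551757812, -238.98098754882812), (56.43551254272461, 186.05300903320312), 76.68486022949219) 0.0029770468918009496
head off handle line 0.0052
```

View pics/wml.png

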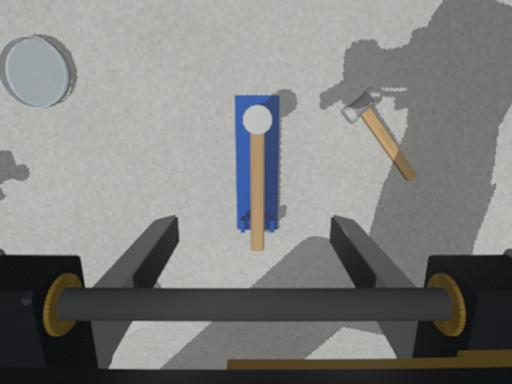

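The wrist view shows the mallet head at (257,120) with its handle straight down to (258,245) on the rest. The look-alike is at (385,135) and the dish at (38,72). My mask also caught parts of the gripper, so I'm limiting the height.

```bash
sed -i 's/^near=.*/near=(np.abs(C[...,0]-.53)<.13)\&(np.abs(C[...,1]+.235)<.09)\&(C[...,2]<.1)/' ml.py; python3 ml.py
```

```text
{'time_s': 3.35, 'ee_pos': [0.5349, -0.2349, 0.2503], 'eef_rot': [-3.1413, 0.0005, -0.2307], 'force': [-0.537, 0.1576, 0.0247]}
wood z [0.0435 0.0449 0.0462]
handle rect ((500.639404296875, -232.87069702148438), (15.922148704528809, 154.15272521972656), 76.5862045288086)
handle c [ 0.5046 -0.2332  0.0449] yaw -13.32
head top z 0.0673 circle 593.6503295898438 -253.7638397216797 16.72411346435547 px [257.86419753 119.27160494] med [ 0.5935 -0.254   0.0669]
rest ((530.6420288085938, -239.16665649414062), (56.32291793823242, 186.20486450195312), 76.87511444091797) 0.0029849005581926713
head off handle line 0.0005
```

Converted, 233 mm is 0.466, 210 mm is 0.42.

Request:
arm_command([
  [[0.019, 0.009, 0.36, 0, 0, 0, -1], [0.019, 0.009, 0.36, 0, 0, 0, -1], [0.019, 0.009, 0.36, 0, 0, 0, -1], [0.019, 0.009, 0.36, 0, 0, 0, -1], [0.019, 0.009, 0.42, 0, 0, 0, -1], [0.019, 0.009, 0.466, 0, 0, 0, -1], [0.019, 0.009, 0.466, 0, 0, 0, -1], [0.019, 0.009, 0.466, 0, 0, 0, -1]],
])

```text
time_s: 4.2
ee_pos: [0.5437, -0.2412, 0.0186]
eef_rot: [3.141, -0.001, -0.231]
force: [-0.4, -0.5, 0.7]
grip_width: 0.0939
grip_force: 0.0
```

Request:
arm_command([
  [[0, 0, 0, 0, 0, 0, 1], [0, 0, 0, 0, 0, 0, 1], [0, 0, 0, 0, 0, 0, 1], [0, 0, 0, 0, 0, 0, 1], [0, 0, 0, 0, 0, 0, 1], [0, 0, 0, 0, 0, 0, 1], [0, 0, 0, 0, 0, 0, 1], [0, 0, 0, 0, 0, 0, 1]],
], squeeze=60)

```text
time_s: 5.0
ee_pos: [0.5432, -0.2419, 0.0174]
eef_rot: [-3.142, 0.0, -0.232]
force: [-0.3, 1.0, -0.5]
grip_width: 0.0333
grip_force: 0.0
```

Request:
arm_command([
  [[0, 0, 0, 0, 0, 0, 1], [0, 0, 0, 0, 0, 0, 1], [0, 0, 0, 0, 0, 0, 1], [0, 0, 0, 0, 0, 0, 1], [0, 0, 0, 0, 0, 0, 1]],
])

```text
time_s: 5.5
ee_pos: [0.5432, -0.2419, 0.0175]
eef_rot: [-3.142, 0.0, -0.232]
force: [1.2, 0.5, 0.9]
grip_width: 0.0175
grip_force: 60.0
```

```bash
cat > go.py <<'E'
from h import *
S=np.radians(15.85)
Rs=Ro.from_euler('z',S).as_matrix(); u=Rs@[-np.sin(np.radians(20)),0,np.cos(np.radians(20))]; xm=Rs@[np.cos(np.radians(20)),0,np.sin(np.radians(20))]
RT=np.c_[xm,np.cross(-u,xm),-u]
def strike(cap,h,off=52,dn=13.4): return np.array(cap)-off/1e3*xm+(dn+h)/1e3*u
def rel(p0,R0,p1,R1): return np.round(R0.T@(np.array(p1)-p0)*1e3,1), Ro.from_matrix(R0.T@R1).as_rotvec().round(4)
def dn(yaw): return Ro.from_euler('xyz',[np.pi,0,yaw]).as_matrix()
if __name__=='__main__':
    p0=np.array([.5432,-.2419,.0174]);t=strike([.564,.205,.184],50); print(t,Ro.from_matrix(RT).as_euler('xyz')); print(rel(p0,dn(-.232),t,RT))
E
python3 go.py
```

```text
[0.49613414 0.18573192 0.22579146] [ 3.14159265 -0.34906585  0.27663469]
(array([-144.1, -405.4, -208.4]), array([ 0.0888,  0.3415, -0.5034]))
```

Converted, -405.5 mm is -0.811, -150 mm is -0.3, -0.5034 rad is -0.2517.

Request:
arm_command([
  [[0, 0, -0.02, 0, 0, 0, 1], [0, 0, -0.1, 0, 0, 0, 1], [0, 0, -0.2, 0, 0, 0, 1], [-0.028, -0.08, -0.3, 0, 0, 0, 1], [-0.288, -0.811, -0.417, 0.0444, 0.1708, -0.2517, 1], [-0.288, -0.811, -0.417, 0.0444, 0.1708, -0.2517, 1], [-0.288, -0.811, -0.417, 0.0444, 0.1708, -0.2517, 1], [-0.288, -0.811, -0.417, 0.0444, 0.1708, -0.2517, 1], [-0.288, -0.811, -0.417, 0.0444, 0.1708, -0.2517, 1], [-0.288, -0.811, -0.417, 0.0444, 0.1708, -0.2517, 1], [-0.288, -0.811, -0.417, 0.0444, 0.1708, -0.2517, 1], [-0.288, -0.811, -0.417, 0.0444, 0.1708, -0.2517, 1]],
])

```text
time_s: 6.7
ee_pos: [0.4958, 0.1835, 0.2262]
eef_rot: [3.142, -0.35, 0.276]
force: [0.6, -0.0, -4.2]
grip_width: 0.0174
grip_force: 60.0
```

Request:
arm_command([
  [[0, 0, 0, 0, 0, 0, 1], [0, 0, 0, 0, 0, 0, 1], [0, 0, 0, 0, 0, 0, 1]],
])

```text
time_s: 7.0
ee_pos: [0.4966, 0.1809, 0.225]
eef_rot: [3.141, -0.348, 0.276]
force: [0.8, 0.7, -3.4]
grip_width: 0.0175
grip_force: 60.0
```

```bash
cat > ck.py <<'E'
from go import *
o=ctrl.get_obs(); R=Ro.from_euler('xyz',o['eef_rot']).as_matrix(); p0=np.array(o['ee_pos'])
print({k:np.round(o[k],4).tolist() for k in('time_s','qpos','ee_pos','eef_rot','force','moment')})
out=[]
for n in('scene','side'):
    p,d,i=grab(n); H,S,V=cv2.split(cv2.cvtColor(p,cv2.COLOR_BGR2HSV))
    a=proj(i,[[.564,.205,.184]])[0].astype(int); x,y=a-[45,45]; 
    # predicted head: top & lower face centres
    for z in(13.4,13.4-64):
        q=proj(i,p0+R@(np.array([52,0,z])/1e3))[0]; print(n,'pred head pt',z,q.round(1))
        cv2.circle(p,tuple(q.round().astype(int)),0,(255,0,255),-1)
    c=cv2.resize(p[y:y+90,x:x+90],(390,390),interpolation=cv2.INTER_NEAREST); out.append(c)
    red=((H<5)|(H>174))&(S>140); red[:y]=0;red[y+90:]=0;red[:,:x]=0;red[:,x+90:]=0; v,uu=np.where(red); print(n,'red',red.sum(),uu.mean().round(1),v.mean().round(1),'crop0',x,y)
cv2.imwrite('pics/ck.png',np.hstack(out))
E
python3 ck.py
```

```text
{'time_s': 7.0, 'qpos': [0.2811, 0.0407, 1.8164, -0.0025, 0.9362, 1.5772], 'ee_pos': [0.4966, 0.1809, 0.225], 'eef_rot': [3.1414, -0.3482, 0.2758], 'force': [0.8304, 0.7246, -3.3798], 'moment': [-0.1896, 0.6254, 0.0098]}
scene pred head pt 13.4 [299.2 208.9]
scene pred head pt -50.6 [305.3 189.3]
scene red 51 295.6 226.2 crop0 251 179
side pred head pt 13.4 [259.9 119.2]
side pred head pt -50.6 [252.7 101.8]
side red 38 265.3 132.0 crop0 219 85
```

View pics/ck.png

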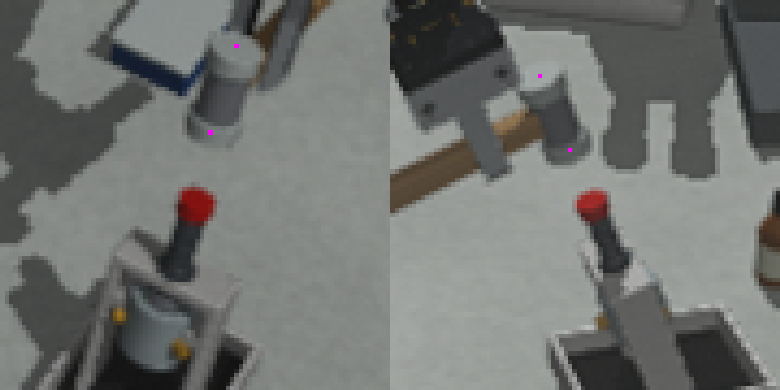

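The crop shows the head held rigidly where I predicted it (scene 299,209; side 260,119). The cap is just below along the slant (scene 296,226; side 265,132). The hover is short by about 5 mm in y, so I'm correcting that.

```bash
cat > rl.py <<'E'
from go import *
import sys
o=ctrl.get_obs(); R=Ro.from_euler('xyz',o['eef_rot']).as_matrix(); p0=np.array(o['ee_pos'])
print(rel(p0,R,strike([.564,.205,.184],float(sys.argv[1])),RT))
E
python3 rl.py 15
```

```text
(array([ 0.9, -5.3, 34.5]), array([ 0.0008,  0.0006, -0.002 ]))
```

Converted, 34.5 mm is 0.069, 15 mm is 0.03.

Request:
arm_command([
  [[0.002, -0.01, 0.03, 0, 0, 0, 1], [0.002, -0.01, 0.069, 0, 0, 0, 1], [0.002, -0.01, 0.069, 0, 0, 0, 1], [0.002, -0.01, 0.069, 0, 0, 0, 1], [0.002, -0.01, 0.069, 0, 0, 0, 1]],
])

```text
time_s: 7.6
ee_pos: [0.508, 0.1896, 0.1941]
eef_rot: [-3.142, -0.35, 0.276]
force: [-0.3, -0.0, -4.5]
grip_width: 0.0179
grip_force: 60.0
```

```bash
python3 rl.py 0; sed -i 's/ck.png/ck2.png/' ck.py; python3 ck.py
```

```text
(array([-0.9,  0.5, 16. ]), array([ 0.0003, -0.0011, -0.001 ]))
{'time_s': 7.6, 'qpos': [0.2926, 0.1023, 1.8258, -0.0077, 0.8634, 1.5918], 'ee_pos': [0.508, 0.1896, 0.1941], 'eef_rot': [-3.1416, -0.3502, 0.2756], 'force': [-0.3155, -0.0135, -4.5387], 'moment': [-0.1852, 0.5985, 0.001]}
scene pred head pt 13.4 [297.6 219.9]
scene pred head pt -50.6 [303.6 200.9]
scene red 45 295.4 226.6 crop0 251 179
side pred head pt 13.4 [263.5 126.6]
side pred head pt -50.6 [256.6 109.9]
side red 32 265.3 132.4 crop0 219 85
```

View pics/ck2.png

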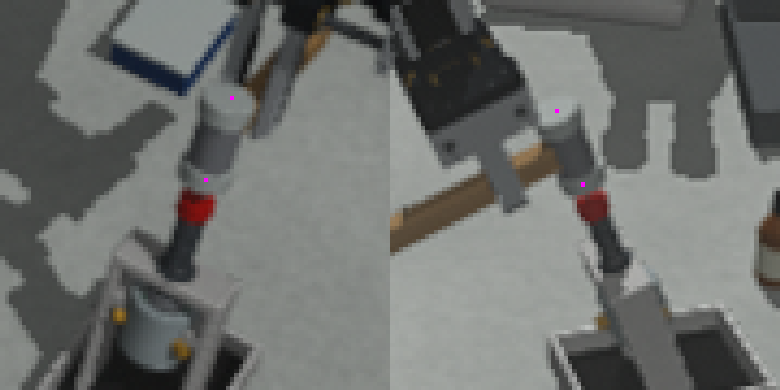

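Converted, 43 mm is 0.086, 28 mm is 0.056.

Request:
arm_command([
  [[-0.002, 0.001, 0.024, 0, 0, 0, 1], [-0.002, 0.001, 0.056, 0, 0, 0, 1], [-0.002, 0.001, 0.086, 0, 0, 0, 1]],
])

```text
time_s: 8.0
ee_pos: [0.5218, 0.1936, 0.1524]
eef_rot: [-3.142, -0.351, 0.276]
force: [1.0, -0.7, 0.8]
grip_width: 0.0176
grip_force: 60.0
```

```bash
cat > f.py <<'E'
from go import *
o=ctrl.get_obs(); R=Ro.from_euler('xyz',o['eef_rot']).as_matrix(); p0=np.array(o['ee_pos'])
print(o['time_s'],'F along axis',np.round(np.dot(o['force'],u),2),'mom tool',np.round(R.T@o['moment'],2)); s,r=rel(p0,R,strike([.564,.205,.184],0),RT); print('depth',-s[2],s,r)
E
python3 f.py
```

```text
8.0 F along axis 0.47 mom tool [-0.05 -0.01  0.01]
depth 28.1 [ -0.1   0.5 -28.1] [ 0.     -0.0024 -0.0002]
```

Converted, 3 mm is 0.006.

Request:
arm_command([
  [[0, 0, 0.006, 0, 0, 0, 1]],
])

```text
time_s: 8.1
ee_pos: [0.5222, 0.1936, 0.1482]
eef_rot: [-3.142, -0.348, 0.276]
force: [-1.4, -0.0, -0.0]
grip_width: 0.0168
grip_force: 60.0
```

```bash
python3 f.py
```

```text
8.1 F along axis 0.4 mom tool [ 0.   -0.47  0.06]
depth 32.2 [  1.    0.5 -32.2] [ 0.0001  0.0008 -0.0002]
```

Converted, 1.5 mm is 0.003.

Request:
arm_command([
  [[0, 0, 0.003, 0, 0, 0, 1]],
])

```text
time_s: 8.2
ee_pos: [0.5224, 0.1937, 0.1478]
eef_rot: [3.142, -0.348, 0.276]
force: [-4.1, -0.8, 0.6]
grip_width: 0.0174
grip_force: 60.0
```

```bash
python3 f.py
```

```text
8.2 F along axis 1.98 mom tool [-0.04 -0.79  0.05]
depth 32.7 [  0.8   0.5 -32.7] [ 0.0001  0.0009 -0.0002]
```

```bash
cat > g.py <<'E'
from go import *
for n in('scene','side'):
    p,d,i=grab(n); H,S,V=cv2.split(cv2.cvtColor(p,cv2.COLOR_BGR2HSV)); a=proj(i,[[.59,.21,.1]])[0].astype(int); x,y=a-[40,40]
    m=np.zeros(H.shape,bool); m[y:y+80,x:x+80]=1
    g=m&(H>40)&(H<85)&(S>70)&(V>30); r=m&((H<5)|(H>174))&(S>140); C=cloud(i,d)
    for nm,k in(('green',g),('red',r)):
        if k.sum(): print(n,nm,k.sum(),np.argwhere(k)[:,::-1].mean(0).round(1),np.nanmedian(C[k],0).round(3))
    cv2.imwrite(f'pics/g_{n}.png',cv2.resize(p[y:y+80,x:x+80],(390,390),interpolation=0))
E
python3 g.py; python3 -c "
import cv2,numpy as np;cv2.imwrite('pics/g.png',np.hstack([cv2.imread('pics/g_scene.png'),cv2.imread('pics/g_side.png')]))"; python3 f.py
```

```text
scene green 21 [285.1 266. ] [0.608 0.221 0.014]
scene red 14 [291.9 237.7] [0.586 0.214 0.147]
side green 19 [273.3 173.9] [0.595 0.199 0.017]
side red 4 [270. 142.] [0.582 0.2   0.147]
8.3 F along axis -0.02 mom tool [-0.04 -0.82 -0.03]
depth 32.3 [  0.8   0.5 -32.3] [ 0.0001  0.0005 -0.0001]
```

View pics/g.png

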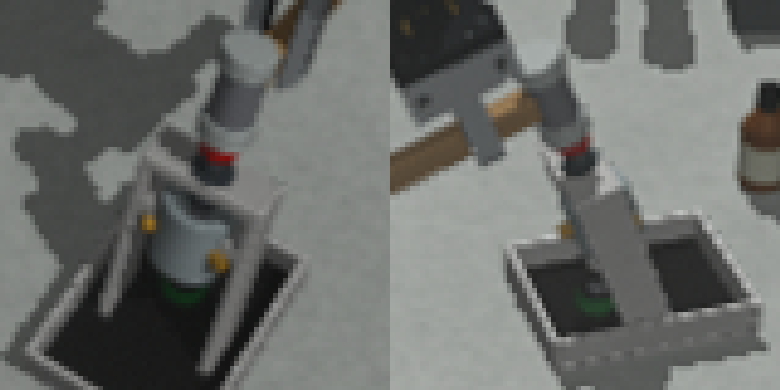

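The crop shows the green disc lying in the tray (scene 285,266; side 273,174; depth z ≈ 15 mm). It's directly below the ring, and the axial force is back to the spring load alone, so the specimen is out. I'm withdrawing along the slant.

Converted, -90 mm is -0.18, -60 mm is -0.12.

Request:
arm_command([
  [[0, 0, -0.04, 0, 0, 0, 1], [0, 0, -0.12, 0, 0, 0, 1], [0, 0, -0.18, 0, 0, 0, 1], [0, 0, -0.18, 0, 0, 0, 1], [0, 0, -0.18, 0, 0, 0, 1], [0, 0, -0.18, 0, 0, 0, 1]],
])

```text
time_s: 8.9
ee_pos: [0.4926, 0.1853, 0.231]
eef_rot: [3.142, -0.347, 0.276]
force: [-0.7, 0.0, -3.8]
grip_width: 0.0176
grip_force: 60.0
```

```bash
cat > bk.py <<'E'
from go import *
import sys
o=ctrl.get_obs(); R=Ro.from_euler('xyz',o['eef_rot']).as_matrix(); p0=np.array(o['ee_pos'])
print(o['time_s'],p0.round(4),np.round(o['eef_rot'],4),rel(p0,R,[.5432,-.2419,.0174+float(sys.argv[1])/1e3],dn(-.232)), 'world up in tool',R.T@[0,0,1])
E
python3 bk.py 90; python3 g.py; python3 f.py
```

```text
8.9 [0.4926 0.1853 0.231 ] [ 3.1416 -0.3467  0.2764] (array([-105.9,  424.7,   93.2]), array([-0.0881, -0.3391,  0.5033])) world up in tool [ 3.39766296e-01  1.44108004e-05 -9.40509896e-01]
scene green 21 [285.  265.9] [0.607 0.219 0.016]
scene red 51 [295.6 226.2] [0.57  0.208 0.184]
side green 18 [273.3 174. ] [0.595 0.2   0.018]
side red 38 [265.3 132. ] [0.564 0.2   0.183]
9.0 F along axis -3.35 mom tool [-0.   -0.55 -0.04]
depth -56.2 [ 1.5  0.5 56.2] [ 0.0001  0.0025 -0.0003]
```

Converted, 424.5 mm is 0.849, -106 mm is -0.212, 0.5033 rad is 0.2517.

Request:
arm_command([
  [[-0.212, 0.849, 0.186, -0.0441, -0.1696, 0.2517, 1], [-0.212, 0.849, 0.186, -0.0441, -0.1696, 0.2517, 1], [-0.212, 0.849, 0.186, -0.0441, -0.1696, 0.2517, 1], [-0.212, 0.849, 0.186, -0.0441, -0.1696, 0.2517, 1], [-0.212, 0.849, 0.186, -0.0441, -0.1696, 0.2517, 1], [-0.212, 0.849, 0.186, -0.0441, -0.1696, 0.2517, 1], [-0.212, 0.849, 0.186, -0.0441, -0.1696, 0.2517, 1], [-0.212, 0.849, 0.186, -0.0441, -0.1696, 0.2517, 1], [-0.212, 0.849, 0.186, -0.0441, -0.1696, 0.2517, 1], [-0.212, 0.849, 0.186, -0.0441, -0.1696, 0.2517, 1], [-0.212, 0.849, 0.186, -0.0441, -0.1696, 0.2517, 1], [-0.212, 0.849, 0.186, -0.0441, -0.1696, 0.2517, 1]],
])

```text
time_s: 10.2
ee_pos: [0.5436, -0.2407, 0.1087]
eef_rot: [-3.14, -0.002, -0.231]
force: [0.1, 0.5, -3.5]
grip_width: 0.018
grip_force: 60.0
```

```bash
python3 bk.py 15; cat > hd.py <<'E'
from go import *
# mallet in hand: side-camera cloud of head top vs tool prediction
o=ctrl.get_obs(); R=Ro.from_euler('xyz',o['eef_rot']).as_matrix(); p0=np.array(o['ee_pos'])
for n in('side','scene'):
    p,d,i=grab(n); C=cloud(i,d); T=(C-p0)@R*1000; H,S,V=cv2.split(cv2.cvtColor(p,cv2.COLOR_BGR2HSV))
    w=(np.abs(T[...,1])<14)&(T[...,0]<-20)&(T[...,0]>-130)&(np.abs(T[...,2]+19)<25)&(H>5)&(H<22)&(S>90)
    Q=T[w]; t=Q[Q[:,2]<np.percentile(Q[:,2],60)]; print(n,'handle n',len(t),'slope z/x, y/x',np.polyfit(t[:,0],t[:,2],1).round(3),np.polyfit(t[:,0],t[:,1],1).round(3))
    h=(np.hypot(T[...,0]-52,T[...,1])<22)&(T[...,2]<-40)&(T[...,2]>-62); Q=T[h]; 
    if len(Q)>5: print(n,'head top',len(Q),np.median(Q,0).round(1),'slope',np.polyfit(Q[:,0],Q[:,2],1).round(3))
E
python3 hd.py
```

```text
10.2 [ 0.5436 -0.2407  0.1087] [-3.1401e+00 -1.6000e-03 -2.3140e-01] (array([-0.3,  1.3, 76.3]), array([-0.0015, -0.0016,  0.0006])) world up in tool [ 0.0015676  -0.00150063 -0.99999765]
side handle n 117 slope z/x, y/x [ 4.0000e-03 -2.8767e+01] [0.018 3.233]
side head top 180 [ 51.2   3.3 -50.2] slope [ 2.0000e-02 -5.0454e+01]
scene handle n 78 slope z/x, y/x [  0.053 -22.653] [ -0.064 -10.103]
scene head top 77 [ 50.9  -5.1 -50.2] slope [ 4.0000e-02 -5.1771e+01]
```

The mallet still sits square in the fingers (handle slope about 0, head top at the predicted height). Lowering it.

Converted, 76 mm is 0.152, 40 mm is 0.08.

Request:
arm_command([
  [[0, 0.002, 0.08, 0, 0, 0, 1], [0, 0.002, 0.152, 0, 0, 0, 1], [0, 0.002, 0.152, 0, 0, 0, 1], [0, 0.002, 0.152, 0, 0, 0, 1], [0, 0.002, 0.152, 0, 0, 0, 1]],
])

```text
time_s: 10.8
ee_pos: [0.5447, -0.2426, 0.0355]
eef_rot: [-3.141, -0.005, -0.231]
force: [-0.2, -0.2, -3.2]
grip_width: 0.0168
grip_force: 60.0
```

```bash
python3 bk.py 0
```

```text
10.8 [ 0.5447 -0.2426  0.0355] [-3.1412 -0.0054 -0.2315] (array([-1.8, -0.4, 18.1]), array([-0.0004, -0.0054,  0.0005])) world up in tool [ 5.43006023e-03 -3.94205051e-04 -9.99985179e-01]
```

Converted, 17 mm is 0.034, 15 mm is 0.03, -0.005 rad is -0.0025.

Request:
arm_command([
  [[-0.003, -0.001, 0.02, 0, -0.0025, 0, 1], [-0.003, -0.001, 0.03, 0, -0.0025, 0, 1], [-0.003, -0.001, 0.034, 0, -0.0025, 0, 1], [-0.003, -0.001, 0.034, 0, -0.0025, 0, 1], [-0.003, -0.001, 0.034, 0, -0.0025, 0, 1]],
])

```text
time_s: 11.3
ee_pos: [0.5425, -0.2417, 0.0174]
eef_rot: [-3.141, 0.002, -0.232]
force: [-5.5, 3.8, 10.5]
grip_width: 0.0175
grip_force: 60.0
```

```bash
python3 bk.py 0; python3 hd.py
```

```text
11.3 [ 0.5425 -0.2417  0.0174] [-3.1406e+00  1.9000e-03 -2.3200e-01] (array([ 0.7,  0. , -0. ]), array([-0.001 ,  0.0019,  0.    ])) world up in tool [-0.00189039 -0.00101571 -0.9999977 ]
side handle n 135 slope z/x, y/x [ 3.0000e-03 -2.7893e+01] [0.005 1.861]
side head top 167 [ 50.4   3.3 -49.8] slope [-1.8000e-02 -4.8171e+01]
scene handle n 51 slope z/x, y/x [ 2.6000e-02 -2.6017e+01] [-0.02  -4.869]
scene head top 71 [ 51.9  -4.4 -49.9] slope [  0.054 -52.148]
```

Converted, -0.5 mm is -0.001.

Request:
arm_command([
  [[0.001, 0, -0.001, 0, 0, 0, 1], [0.001, 0, -0.001, 0, 0, 0, 1], [0.001, 0, -0.001, 0, 0, 0, 0.4], [0.001, 0, -0.001, 0, 0, 0, 0.2], [0.001, 0, -0.001, 0, 0, 0, -0.2], [0.001, 0, -0.001, 0, 0, 0, -0.6], [0.001, 0, -0.001, 0, 0, 0, -1], [0.001, 0, -0.001, 0, 0, 0, -1], [0.001, 0, -0.001, 0, 0, 0, -1], [0.001, 0, -0.001, 0, 0, 0, -1], [0.001, 0, -0.001, 0, 0, 0, -1], [0.001, 0, -0.001, 0, 0, 0, -1]],
])

```text
time_s: 12.6
ee_pos: [0.5427, -0.2417, 0.0166]
eef_rot: [-3.14, 0.003, -0.232]
force: [0.0, -0.3, 0.3]
grip_width: 0.0927
grip_force: 0.0
```

Converted, -233 mm is -0.466, -210 mm is -0.42.

Request:
arm_command([
  [[0, 0, -0.04, 0, 0, 0, -1], [0, 0, -0.12, 0, 0, 0, -1], [0, 0, -0.22, 0, 0, 0, -1], [0, 0, -0.32, 0, 0, 0, -1], [0, 0, -0.42, 0, 0, 0, -1], [-0.019, -0.009, -0.466, 0, 0, 0, -1], [-0.019, -0.009, -0.466, 0, 0, 0, -1], [-0.019, -0.009, -0.466, 0, 0, 0, -1], [-0.019, -0.009, -0.466, 0, 0, 0, -1]],
])

```text
time_s: 13.5
ee_pos: [0.5348, -0.2355, 0.2477]
eef_rot: [-3.14, 0.006, -0.232]
force: [-0.0, 0.1, -1.1]
grip_width: 0.0944
grip_force: 0.0
```

```bash
python3 ml.py; python3 g.py; cp pics/wml.png pics/wend.png
```

```text
{'time_s': 13.5, 'ee_pos': [0.5348, -0.2355, 0.2477], 'eef_rot': [-3.1397, 0.0056, -0.232], 'force': [-0.0357, 0.1256, -1.1278]}
wood z [0.0435 0.0449 0.0463]
handle rect ((500.2313537597656, -231.9384307861328), (17.08487319946289, 153.8992919921875), 77.05714416503906)
handle c [ 0.504  -0.2331  0.0449] yaw -13.54
head top z 0.0673 circle 593.5458984375 -253.9012451171875 16.805978775024414 px [257.79518072 118.6626506 ] med [ 0.5934 -0.2541  0.0668]
rest ((531.0439453125, -239.33035278320312), (56.475582122802734, 185.1713104248047), 76.82906341552734) 0.0029740766864044255
head off handle line 0.0008
scene green 22 [285. 266.] [0.608 0.22  0.016]
scene red 51 [295.6 226.2] [0.57  0.209 0.183]
```

View pics/wend.png

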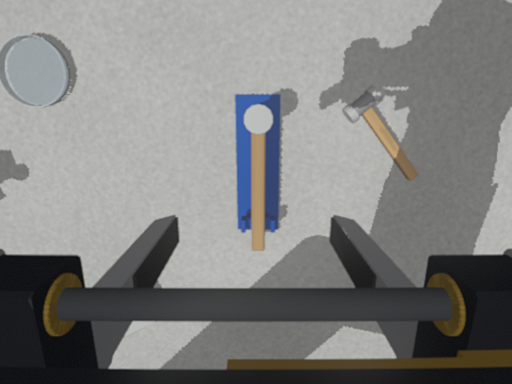

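The mallet is back as I found it: head at (258,119), handle in the fork at (258,240), same measured position and heights. The dish and the look-alike haven't moved.

```bash
python3 -c "
from station import ctrl
print(ctrl.hand_in())"
```

```text
the job is handed in; nothing more can be done
None
```

The green specimen is in the tray, the mallet is back on its rest and released, and the job was handed in at 13.6 s; it dropped clear at about 32 mm of pin travel, so I stopped there on seeing it in the tray, without feeling the hard stop.

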